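# Dry the washed brush cup in front of the fan

### The arm

A 6-joint arm with a two-finger parallel gripper is mounted at the origin on the work surface. World frame = base frame: x ahead of the robot, y to its left, z up, the work surface at z = 0. Lengths are in m, angles in degrees, forces in N, time in s.
With the tool pointing down it reaches from about 0.35 to 0.725 m from the base axis. Payload 6 kg.
Tool frame: the origin (TCP) lies at the very end of the fingers, on their centre line; the grasp point (between the pads) lies 19 mm behind it; z points along the fingers, y is the line along which they close (so a half turn about z gives the same grasp; the last joint's range is limited). The gripper opens to 85 mm and grips with 20 to 120 N. Pads are 22 mm wide; open, the fingers measure 114 mm over their backs; the gripper's body (76 mm by 85 mm) begins 54 mm behind the grasp point. The pads swing forward as they close: fully open they stand 13 mm farther back than shut.
Start: joints at [-51.813, 2.303, 4.859, 0, -92.561, -19.12], TCP at [0.196, -0.567, 0.231] pointing down, gripper open.
Joint ranges: [-146.85, 146.85], [-73.84, 115.35], [-62.03, 85.46], [-188.31, 113.3], [-161.28, -10.13], [-171.36, 171.36]. Speed limits (degrees/s): [147.25, 147.25, 172.46, 180, 180, 180].

### API

Orientations are given as [roll, pitch, yaw] about the fixed x, y, z axes, in that order (R = Rz(yaw) Ry(pitch) Rx(roll)).
In Python, from rig import manip, fingers, solver, readout, viewer, workorder gives the robot as it stands. The module is installed in compiled form; this text tells all that it offers. Calls block until the motion is done:
- manip.movep(position, orientation): joint-space move of the TCP to a pose.
- manip.move_linear(position, vel=0.15, rot=None, stop_force=None): straight line of the TCP; rot=None keeps the orientation; vel is the mean speed in m/s. With stop_force (N) it stops when the force on the tool has changed by that much, and returns True; else False.
- manip.move_joints(angles): joint-space move.
- fingers.grip(opening, squeeze=None): finger opening in m; squeeze is the grip in N (None keeps the last); returns when the fingers have stopped.
- manip.wait(seconds).
- solver.solve_ik(position, orientation): joint angles nearest the present ones, or None.
- readout.read_state(): the state.
- viewer.capture(name): name is "scene" or "side" or "wrist"; returns the picture (480x640x3 uint8, red, green, blue); there is no depth.
- viewer.camera_params(name): a dict with "mtx" (3x3 intrinsics, pixels), "R" (3x3) and "t" (3): a world point X has camera coordinates R X + t. Camera axes: x right, y down, z forward; pixel columns grow to the right and rows downward; lengths in m; the calibration is good to about 2 mm. The wrist camera is an equidistant fisheye: a pixel r from the principal point sees the ray r / f radians off the axis. A picture is of the moment at which its call begins: read the wrist's pose just before it. camera_params takes no time and is no camera call; for the wrist camera it gives the pose at the moment of the call.
A pose or a line that the arm cannot do raises manip.Unreachable and nothing moves.
- workorder.finish_job(): hands the job in; it is judged then, once.
The state is a dict: "clock": time; "joint_positions": joint angles; "qvel": joint speeds; "tau": joint torques, N m; "tcp_pos": TCP position; "orientation": TCP orientation; "force": force on the tool from outside, world axes, zero at the start; "ft_torque": the same for the moment, N m; "grip_width": finger opening in m; "finger_force": force on a finger pad.
Only numpy, scipy, OpenCV 4.12 (cv2) and the standard library are available. Lean on these libraries where they do the work, as an engineer would, in place of code of your own. Each camera call takes 0.05 s, during which the arm holds its last target. There are 200 camera calls.

### The job

Dry the washed green brush cup: stand it gently upright inside the coral ring on the mirrored tray, then slide the fan's blue power switch up to the green line, then turn the fan's dial until its yellow pointer lines up with the coral mark on the scale. Leave the other things on the dresser where they are.

Things in the scene. Friction and masses are not known exactly. Their poses are not given: they have to be found in the camera images.
- fan: White desk fan with wedge console, fixed. Origin on the dresser under the middle of the panel; x away from the robot, y left, z up. Base: x -65 to 83, y -175 to 155 mm. The panel slopes up away from the robot at 30 deg: 30 mm high at x -65, 67.5 at x 0, 105 at x 65; in this frame its normal is (-0.5, 0, 0.866), its up-slope direction (0.866, 0, 0.5). The panel's middle is the dial's centre.
- dial (a joint): Angle (rad) of the fan's dial, 0 to 4.2, growing clockwise as seen looking onto the panel; stays where it is left. It turns about the panel's normal. At value q the yellow pointer points 135 deg - q counter-clockwise from the up-slope direction (at 0: lower left).
- mark (a joint): Angle (rad) of the coral mark on the scale, same zero and sense as dial: the dial is right when both are equal. The mark is flat, 14 mm long, fixed during the task, and cannot be felt.
- dial_axis (a point): Point on the dial's axis at the top of its grip bar, 34 mm above the panel. The dial is a grey disc of radius 40 mm, 8 mm thick, with a black grip bar 66 mm long, 16 mm wide, from 8 to 34 mm above the panel. The bar lies along the pointer; the yellow line on it runs from the middle to the pointing end.
- dial_tip (a point): Tip of the dial's pointer: 43 mm from the dial's axis, 8 mm above the panel.
- mark_tip (a point): Where the pointer's tip must be: 43 mm from the dial's axis at the mark's angle, 8 mm above the panel.
- switch (a joint): Travel (m) of the blue slide switch up the slope: 0 off (low end), 0.024 on (high end, at the green line); it stays where it is left.
- switch_top (a point): Middle of the top of the blue switch tab, 25 mm above the panel. The tab is 18 mm along the slope, 26 mm across (fan y) and 24 mm high; it stands 105 mm to the left (fan +y) of the dial's axis.
- tray: Mirrored glass tray 170 x 170 mm, fixed, left of the fan and turned much as the fan; origin under its centre. Glass top 8 mm high, brass rim 10 mm wide and 11 mm high.
- tray_spot (a point): Centre of the coral ring (87 mm diameter) on the tray's glass, 8 mm above the dresser.
- cup: Green hard silicone brush cup, empty, open at the top: outer diameter 60 mm, 100 mm high, wall 4 mm, about 120 g. Origin: centre of its underside, z up along its axis.
- lipstick_red: Bystander: lipstick tube with red cap standing near the tray's far edge, diameter 22 mm, 75 mm high; origin centre of underside.
- lipstick_gold: Bystander: lipstick tube with gold cap, the same size, also near the tray's far edge.
- dish: Bystander: blue ceramic jewelry dish, diameter 110 mm, 32 mm high, in front of the fan; origin centre of underside.
- perfume: Bystander: amber perfume bottle, diameter 56 mm, 110 mm high, on the right.
- cream: Bystander: orange cream jar, diameter 70 mm, 55 mm high, on the right.
- brush: Bystander: makeup brush 180 mm long lying on the left.
- fan_head (a point): Centre of the round white fan head (diameter 116 mm, 35 mm thick) on the right end of the base, blowing left over the panel to the tray; its top is 273 mm high.

How it is judged:
By the outcome, as a careful person would: the job done as asked, in the order asked, and still so for the second after the job is handed in, with the robot touching nothing.
It also fails if it takes over 70 s, if anything falls off the work surface, if the arm or the gripper's body presses on something with over 40 N, if the wrist force passes 120 N, or if a joint passes its speed limit or range.

## Working session

There is one attempt and no reset: what is moved stays moved. The work goes in short steps, each a Python script; the robot and the scene stay as the last script left them, time stands still between calls to the robot, and variables do not carry over. Pictures are saved under pics/ and viewed, at most 10 in all, crops included, and the job is handed in when it is done.

```bash
mkdir -p pics; ls
python3 - <<'E'
from rig import manip, fingers, solver, readout, viewer, workorder
import cv2,numpy as np,json
P={}
for n in("scene","side","wrist"):
    p=viewer.camera_params(n); im=viewer.capture(n)
    cv2.imwrite(f"pics/{n}0.png",im[:,:,::-1]); P[n]={k:np.array(v).round(4).tolist() for k,v in p.items() if k in("mtx","R","t")}
    print(n,P[n])
print(readout.read_state())
E
```

```text
pics
scene {'mtx': [[452.0756, 0.0, 322.2701], [0.0, 452.0756, 236.7073], [0.0, 0.0, 1.0]], 'R': [[0.4604, 0.8877, -0.0098], [0.4844, -0.2604, -0.8352], [-0.7439, 0.3798, -0.5499]], 't': [-0.2626, -0.1379, 1.6146]}
side {'mtx': [[605.8214, 0.0, 325.4129], [0.0, 605.8214, 243.0835], [0.0, 0.0, 1.0]], 'R': [[-0.9747, -0.2237, 0.0026], [-0.1082, 0.4611, -0.8807], [0.1958, -0.8587, -0.4736]], 't': [0.5141, 0.2008, 1.5188]}
wrist {'mtx': [[371.6483, 0.0, 313.4883], [0.0, 371.6483, 237.7151], [0.0, 0.0, 1.0]], 'R': [[-0.3278, 0.9448, 0.0016], [0.8967, 0.3106, 0.3156], [0.2976, 0.1048, -0.9489]], 't': [0.599, -0.0413, 0.3798]}
{'clock': 0.15, 'joint_positions': array([-5.18123806e+01,  2.33103524e+00,  4.81529458e+00, -1.93632947e-02,
       -9.25609676e+01, -1.91183517e+01]), 'qvel': array([-0.11156358, -0.12978554,  0.188048  ,  0.07278158, -0.01557854,
        0.02902223]), 'tau': array([-2.70748744e-03, -3.68617666e+01,  3.47691464e+01,  6.93630159e+00,
       -4.46379083e-03, -3.33192631e-06]), 'tcp_pos': array([ 0.19599173, -0.5668209 ,  0.23050346]), 'orientation': array([ 1.79921187e+02, -6.84537120e-03, -1.60929875e+02]), 'force': array([-0.02378691,  1.49638121, -0.20541783]), 'ft_torque': array([-0.01828612,  0.01695331,  0.00767966]), 'finger_force': 0.0, 'grip_width': 0.08542307497399151}
```

View pics/scene0.png

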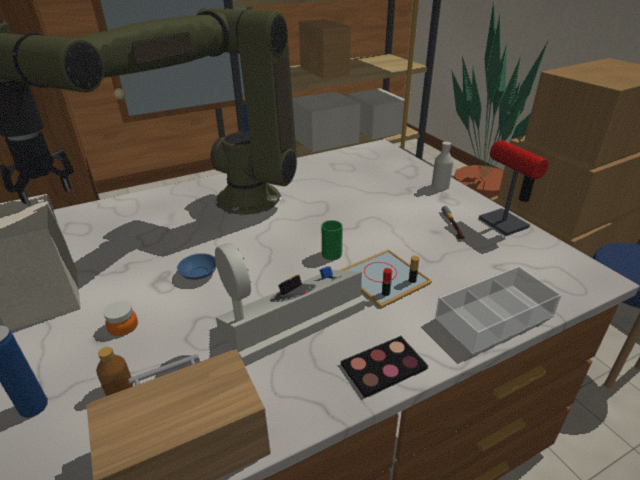

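View pics/side0.png

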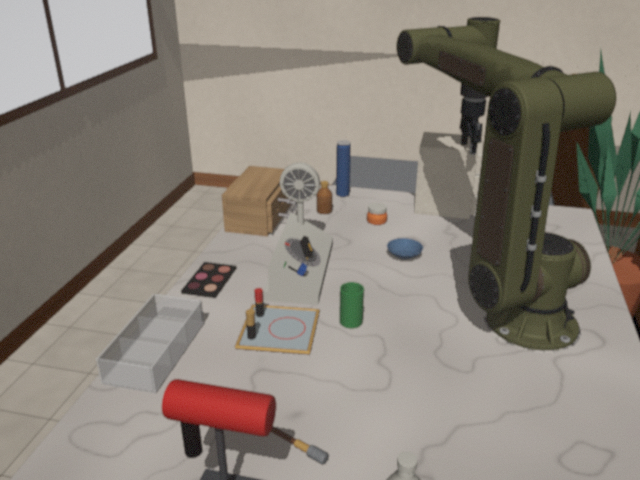

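The scene view shows the cup at (332,240), the ring at (380,272), the blue switch at (327,272) and the dial bar at (290,285). In the side view the cup is at (352,305), the ring at (287,328), the switch at (302,268) and the dial at (305,248). Next I'll triangulate these.

```bash
cat > h.py <<'E'
from rig import manip, fingers, solver, readout, viewer, workorder
import cv2, numpy as np
from scipy.spatial.transform import Rotation as Rot
def shot(n, name=None):
    p=viewer.camera_params(n); p={k:np.array(p[k],float) for k in("mtx","R","t")}; p["fish"]=n=="wrist"
    im=viewer.capture(n)[:,:,::-1].copy()
    if name: cv2.imwrite(f"pics/{name}.png",im)
    return im,p
def ray(p,px):
    M=p["mtx"]; a=(np.array(px,float)-M[:2,2])/[M[0,0],M[1,1]]
    if p["fish"]:
        r=np.linalg.norm(a)+1e-12; d=np.r_[a/r*np.sin(r),np.cos(r)]
    else: d=np.r_[a,1]
    return -p["R"].T@p["t"], p["R"].T@(d/np.linalg.norm(d))
def proj(p,X):
    c=p["R"]@np.array(X)+p["t"]; M=p["mtx"]
    if p["fish"]:
        r=np.hypot(*c[:2]); a=c[:2]/r*np.arctan2(r,c[2])
    else: a=c[:2]/c[2]
    return a*[M[0,0],M[1,1]]+M[:2,2]
def onplane(p,px,z):
    o,d=ray(p,px); return o+d*(z-o[2])/d[2]
def tri(*obs):
    A=np.zeros((3,3));b=np.zeros(3);rs=[ray(*o) for o in obs]
    for o,d in rs:
        Q=np.eye(3)-np.outer(d,d);A+=Q;b+=Q@o
    X=np.linalg.solve(A,b); return X,max(np.linalg.norm((np.eye(3)-np.outer(d,d))@(X-o)) for o,d in rs)
def mask(im,h0,h1,s=90,v=40):
    H=cv2.cvtColor(im,cv2.COLOR_BGR2HSV)
    return cv2.inRange(H,(h0,s,v),(h1,255,255))
def blobs(m,amin=15):
    n,l,st,c=cv2.connectedComponentsWithStats(m); return [(st[i,4],c[i].round(1).tolist(),st[i,:4].tolist()) for i in np.argsort(-st[:,4]) if i and st[i,4]>=amin]
E
python3 - <<'E'
from h import *
a,pa=shot("scene");b,pb=shot("side")
for im in(a,b):
    print("green",blobs(mask(im,45,85))[:3]);print("blue",blobs(mask(im,108,130,150))[:5])
for n,u,v in(("cup",(332,240),(352,305)),("ring",(380,272),(287,328)),("sw",(327,270),(302,268)),("dial",(290,285),(307,246)),("head",(233,270),(300,183)),("dish",(197,266),(405,248))):
    print(n,*[np.round(x,4) for x in tri((pa,u),(pb,v))])
p=viewer.camera_params("wrist");R=np.array(p["R"]);c=-R.T@np.array(p["t"]);s=readout.read_state()
T=Rot.from_euler("xyz",s["orientation"],degrees=True).as_matrix()
print("cam in tool",T.T@(c-s["tcp_pos"]),"axis",T.T@R[2])
E
```

```text
green [(np.int32(1661), [505.5, 85.8], [485, 18, 56, 121]), (np.int32(694), [331.5, 239.4], [322, 221, 20, 39]), (np.int32(575), [468.1, 99.9], [454, 70, 27, 57])]
blue [(np.int32(80), [326.1, 272.2], [321, 267, 11, 11]), (np.int32(20), [41.6, 405.5], [39, 402, 7, 10]), (np.int32(16), [245.9, 122.4], [245, 115, 3, 15]), (np.int32(16), [35.9, 397.3], [32, 394, 9, 7]), (np.int32(15), [6.5, 342.6], [4, 339, 6, 8])]
green [(np.int32(2115), [613.4, 157.8], [589, 116, 51, 96]), (np.int32(832), [351.0, 304.6], [341, 283, 22, 44]), (np.int32(502), [586.3, 181.4], [578, 149, 19, 62])]
blue []
cup [0.4396 0.0978 0.0498] 0.0023
ring [0.5864 0.1688 0.0073] 0.0012
sw [0.5924 0.0011 0.0799] 0.002
dial [ 0.6075 -0.1074  0.0857] 0.0031
head [ 0.6608 -0.2474  0.2151] 0.0003
dish [ 0.347  -0.2716  0.0256] 0.0011
cam in tool [ 0.08007207  0.00021627 -0.14210205] axis [-3.15695779e-01  2.97886154e-04  9.48860415e-01]
```

Run:
```python
from h import *
import pickle
D=[]
for i,q in enumerate([(0.42,-0.10,0.36),(0.42,0.10,0.36)]):
    manip.movep(q,[180,0,-172]); manip.wait(.3)
    D.append(shot("wrist",f"w{i+1}"))
    im,p=D[-1]
    print("green",blobs(mask(im,45,85,100),100)[:3]);print("blue",blobs(mask(im,108,130,120),30)[:5])
pickle.dump(D,open("D.pkl","wb")); print(readout.read_state()["clock"])
```

```text
green [(np.int32(1239), [464.6, 226.2], [435, 195, 60, 62])]
blue [(np.int32(256), [369.7, 324.6], [360, 318, 21, 14]), (np.int32(249), [4.8, 256.9], [0, 243, 13, 29])]
green [(np.int32(1691), [310.2, 202.0], [285, 173, 52, 62])]
blue [(np.int32(915), [618.3, 340.6], [603, 317, 37, 49]), (np.int32(434), [632.0, 305.7], [619, 287, 21, 38]), (np.int32(278), [222.5, 305.7], [212, 299, 22, 15])]
3.6917
```

View pics/w1.png

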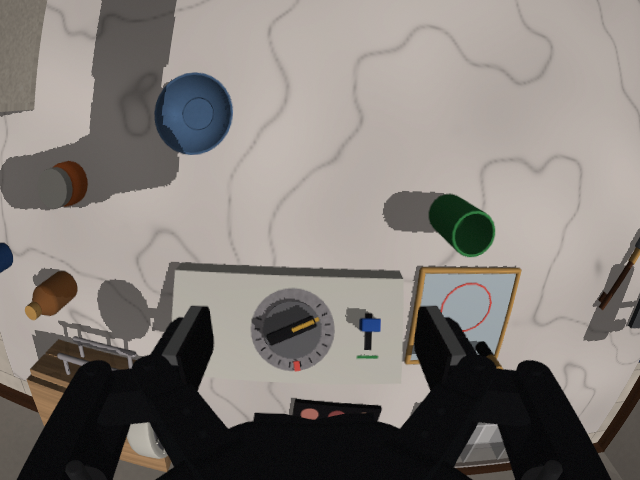

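View pics/w2.png

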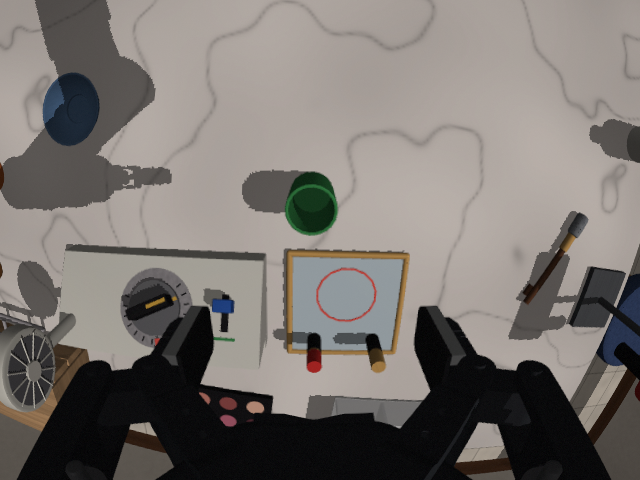

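The wrist views show:

| Item | w1 | w2 |
|---|---|---|
| Cup rim | about (473,233) | (311,209) |
| Ring | (466,307) | (346,294) |
| Dial | (292,330), with its yellow line pointing right | – |
| Coral mark | (297,366) | – |
| Switch tab | (370,325) | (223,306) |

Both lipsticks stand at the tray's far edge. Next I'll measure the cup, the ring and the rough fan geometry.

```bash
cat > meas.py <<'E'
from h import *
import pickle
D=pickle.load(open("D.pkl","rb"))
def coral(im): return mask(im,0,10,90,90)|mask(im,168,180,90,90)
def roi(m,x0,y0,x1,y1):
    o=np.zeros_like(m);o[y0:y1,x0:x1]=m[y0:y1,x0:x1];return o
def ell(m):
    c=max(cv2.findContours(m,cv2.RETR_EXTERNAL,cv2.CHAIN_APPROX_NONE)[0],key=len)
    return cv2.fitEllipse(cv2.convexHull(c))
if __name__=="__main__":
    rr=[(440,270,500,335),(310,262,385,328)]; cr=[(420,185,505,265),(275,165,345,240)]
    R=[];C=[]
    for (im,p),r,c in zip(D,rr,cr):
        e=ell(roi(coral(im),*r)); R.append((p,e[0])); print("ring",np.round(e[0],1),np.round(e[1],1))
        m=roi(mask(im,45,85,100,30),*c); H=cv2.cvtColor(im,cv2.COLOR_BGR2HSV)
        g=H[m>0,2]; print("V pct",np.percentile(g,[5,25,50,75,90,97]))
        rim=m.copy(); rim[H[...,2]<np.percentile(g,75)]=0
        e=ell(rim); print("rim",np.round(e[0],1),np.round(e[1],1)); C.append((p,e[0]))
    print("ring",tri(*R),[onplane(*o,0.008)[:2].round(4) for o in R])
    print("rim",tri(*C),[onplane(*o,0.1)[:2].round(4) for o in C])
    B=[(D[i][1],max(blobs(roi(mask(D[i][0],108,130,120),200,290,400,340)))[1]) for i in(0,1)]
    print("switch",tri(*B))
    # tray corners brass outline w2, fan base edge
    im,p=D[1]; m=roi(mask(im,12,28,90,90),280,245,415,330)
    for a,b in (((288,252),(408,254)),):
        A,Bq=onplane(p,a,.011),onplane(p,b,.011); print("tray near edge",A,Bq,np.degrees(np.arctan2(-(Bq-A)[0],(Bq-A)[1])))
E
python3 meas.py
python3 - <<'E'
import cv2,pickle
D=pickle.load(open("D.pkl","rb"))
a=cv2.resize(D[0][0][280:390,230:400],None,fx=4.4,fy=4.4,interpolation=cv2.INTER_CUBIC); cv2.imwrite("pics/c1.png",a)
E
```

```text
ring [465.5 306.9] [43.5 55.4]
V pct [ 33.  36.  39.  42.  88. 116.]
rim [468.8 225.9] [46.1 63.2]
ring [345.7 294.4] [53.3 60.5]
V pct [ 36.   39.   53.   62.  100.9 109. ]
rim [312.3 206.9] [50.5 58.3]
ring (array([0.58616178, 0.17174939, 0.00605663]), np.float64(3.0178337668370486e-06)) [array([0.5852, 0.1706]), array([0.5852, 0.1714])]
rim (array([0.44020683, 0.10142447, 0.07736113]), np.float64(0.0028753452072370752)) [array([0.4321, 0.0897]), array([0.4377, 0.1008])]
switch (array([0.59317134, 0.00127047, 0.07478462]), np.float64(4.385781789096726e-05))
tray near edge [0.52872525 0.07851291 0.011     ] [0.50825747 0.25006217 0.011     ] 6.803877557428031
```

View pics/c1.png

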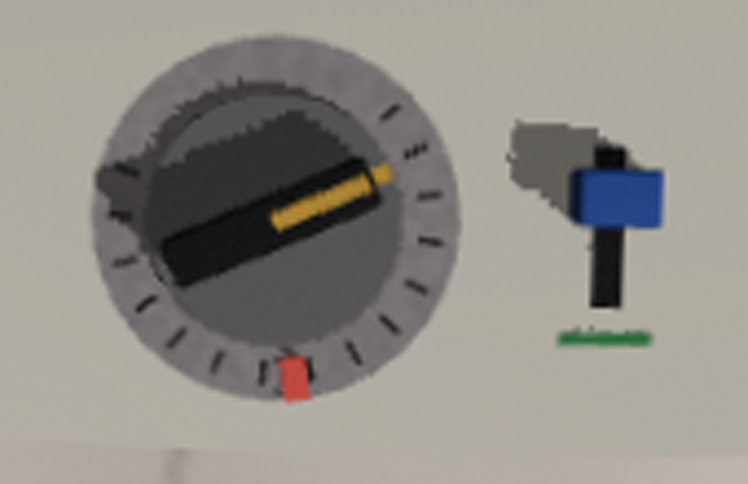

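The crop shows the dial's yellow line pointing right and slightly down-slope, with its tip at crop (388,173). The coral mark is at crop (294,378), almost straight up-slope, so the dial must turn about 105° clockwise. The switch tab sits at the low end of its slot. I'll do the cup first.

```bash
cat > cup.py <<'E'
from meas import *
C=[]
for (im,p),c in zip(D,[(420,185,505,265),(275,165,345,240)]):
    m=roi(mask(im,45,85,100,75),*c); e=ell(m); print("rim",np.round(e[0],1),np.round(e[1],1)); C.append((p,e[0]))
X,err=tri(*C); print("rim",X,err)
assert err<.004 and abs(X[2]-.1)<.008 and abs(X[0]-.438)<.012 and abs(X[1]-.1)<.012
x,y=X[:2]; r=[180,0,-173]; sx,sy=0.5855,0.1712
fingers.grip(.085,25)
manip.movep([x,y,.19],r); manip.move_linear([x,y,.052],.1)
print("pre",readout.read_state()["force"])
fingers.grip(.03,25); s=readout.read_state(); print("grip",s["grip_width"],s["finger_force"])
assert .052<s["grip_width"]<.068
manip.move_linear([x,y,.16],.12); manip.move_linear([sx,sy,.12],.15); manip.wait(.2)
shot("scene","lift")
s=readout.read_state(); print(s["grip_width"],s["tcp_pos"],s["force"])
manip.move_linear([sx,sy,.072],.06)
hit=manip.move_linear([sx,sy,.052],.015,stop_force=2.5); s=readout.read_state();print(hit,s["tcp_pos"],s["force"],s["clock"])
E
python3 cup.py
```

```text
rim [473.  233.4] [40.4 47.1]
rim [311.1 209. ] [50.3 52.3]
rim [0.44133526 0.09992839 0.09628454] 0.00011949824137558011
pre [ 0.13827555  0.58139076 -0.37767724]
grip 0.06046229873885931 27.23190424963832
0.0602528241557071 [0.58538277 0.17115306 0.12052773] [ 0.33977869  0.26268082 -0.8508291 ]
True [0.58547365 0.17111371 0.06064626] [-1.08116481  0.43781428  3.77396815] 10.8333
```

Run:
```python
from meas import *
fingers.grip(.085); s=readout.read_state()
manip.move_linear([0.5855,0.1712,.20],.12)
E2=[]
for i,q in enumerate([(0.47,0.0,0.25),(0.43,-0.12,0.25)]):
    manip.movep(q,[180,0,-173]); manip.wait(.3); E2.append(shot("wrist",f"f{i}"))
pickle.dump(E2,open("E.pkl","wb"))
a=np.hstack([cv2.resize(im,(400,300)) for im,p in E2])
b,pb=shot("side"); l=cv2.imread("pics/lift.png")
a=np.vstack([a,np.hstack([cv2.resize(b[220:400,180:420],(400,300)),cv2.resize(E2[0][0][100:400,150:550],(400,300))])])
cv2.imwrite("pics/m1.png",a); print(readout.read_state()["clock"])
```

```text
14.7167
```

View pics/m1.png

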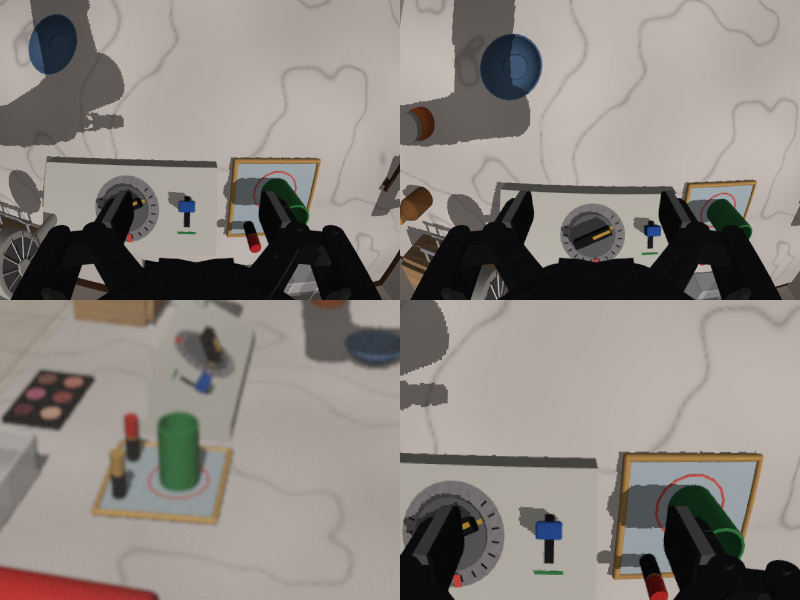

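The cup stands upright in the ring. Next I'll measure the fan's yaw, dial axis, pointer, mark and switch.

```bash
cat > fan.py <<'E'
from meas import *
E=pickle.load(open("E.pkl","rb"))
V=[D[0],E[1]]; rois=[(240,280,345,375),(240,320,420,425)]
Y=[];M=[];A=[];G=[]
for (im,p),r in zip(V,rois):
    y=max(blobs(roi(mask(im,18,33,120,90),*r),5));m=max(blobs(roi(coral(im),*r),5)); Y.append((p,y[1]));M.append((p,m[1])); print("yel",y,"mark",m)
    H=cv2.cvtColor(im,cv2.COLOR_BGR2HSV); g=cv2.inRange(H,(0,0,0),(180,255,255))
    # edge of scale annulus: darker than the panel
    gr=cv2.cvtColor(im,cv2.COLOR_BGR2GRAY); pan=np.median(gr[r[1]:r[1]+12,r[0]:r[0]+12]); print("panel grey",pan)
    d=roi((gr<pan-22).astype(np.uint8)*255,*r); d=cv2.morphologyEx(d,cv2.MORPH_OPEN,np.ones((3,3)))
    e=ell(d); print("ann",np.round(e[0],1),np.round(e[1],1)); A.append((p,e[0]))
    gl=max(blobs(roi(mask(im,50,85,60,40),r[2],r[1]+20,r[2]+110,440),5)); G.append((p,gl[1])); print("green",gl)
S=[(im_p[1],max(blobs(roi(mask(im_p[0],108,130,120),*q)))[1]) for im_p,q in ((D[0],(340,300,400,350)),(D[1],(200,290,250,320)),(E[0],(250,300,350,350)),(E[1],(360,340,440,400)))]
for n,o in(("yel",Y),("mark",M),("ann",A),("green",G),("switch",S)): print(n,*[np.round(v,4) for v in tri(*o)])
p=D[0][1]; a,b=onplane(p,(175,265),.03),onplane(p,(402,273),.03); print("front",a,b,np.linalg.norm(a-b),np.degrees(np.arctan2(-(b-a)[0],(b-a)[1])))
# cup check: rim in E0 & side
E
python3 fan.py
```

```text
yel (np.int32(102), [302.3, 325.7], [292, 320, 22, 13]) mark (np.int32(64), [296.5, 365.4], [293, 361, 8, 10])
panel grey 169.0
ann [292.2 329.1] [82.7 83.8]
green (np.int32(52), [367.8, 356.8], [357, 356, 21, 3])
yel (np.int32(157), [322.1, 375.5], [308, 368, 29, 16]) mark (np.int32(44), [313.5, 416.1], [310, 413, 8, 7])
panel grey 173.0
ann [314.5 437.9] [139.6 228.5]
green (np.int32(197), [522.9, 347.0], [510, 340, 20, 20])
yel [ 0.5945 -0.0896  0.0941] 0.0002
mark [ 0.6756 -0.0882  0.0745] 0.0002
ann [ 0.4897 -0.1083  0.2703] 0.0026
green [ 0.4128 -0.0756  0.3509] 0.0295
switch [0.5933 0.0011 0.0747] 0.0003
front [ 0.5649872  -0.28135486  0.03      ] [0.53053067 0.04210459 0.03      ] 0.3252895101564229 6.080505272211084
```

```bash
cat > look.py <<'E'
from h import *
def look(c,tgt,down=(1,.1,0)):
    c,tgt=np.array(c),np.array(tgt); z=tgt-c; z/=np.linalg.norm(z)
    x=np.cross(down,z); x/=np.linalg.norm(x); y=np.cross(z,x)
    ct=np.array([[0,1,0],np.cross([-.3157,0,.9489],[0,1,0]),[-.3157,0,.9489]]) # cam axes in tool (rows)
    T=np.c_[x,y,z]@ct
    return c-T@[.080,0,-.142], Rot.from_matrix(T).as_euler("xyz",degrees=True)
E
python3 - <<'E'
from look import *
import pickle
F=[]
for i,c in enumerate([(0.45,0.12,0.44),(0.58,-.03,0.50),(0.45,-0.22,0.44)]):
    q,e=look(c,(0.61,-.06,.08))
    try: manip.movep(q,e)
    except manip.Unreachable: print("unreach",i,q,e); continue
    manip.wait(.3); im,p=shot("wrist",f"g{i}"); F.append((im,p))
pickle.dump(F,open("F.pkl","wb"))
a=np.hstack([im[130:430,180:460] for im,p in F]); a=cv2.resize(a,None,fx=.95,fy=.95);cv2.imwrite("pics/m2.png",a[:,:800]);print(readout.read_state()["clock"])
E
```

```text
18.1167
```

View pics/m2.png

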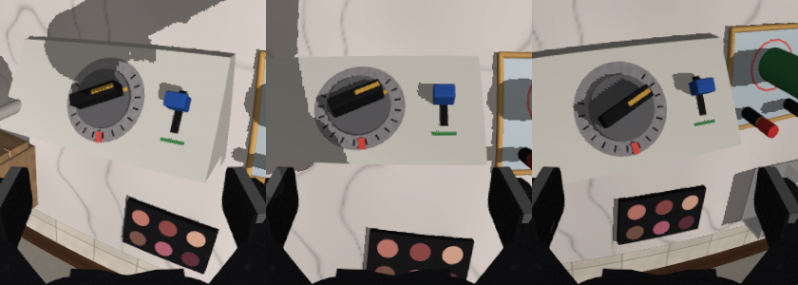

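Three clear views from different sides show the dial, the coral mark, the yellow line, the blue tab and the green line. I'll triangulate all of them.

```bash
cat > fan2.py <<'E'
from meas import *
F=pickle.load(open("F.pkl","rb"))
out={}
for n,f in (("yel",lambda im:mask(im,18,33,110,90)),("mark",coral),("green",lambda im:mask(im,50,85,60,40)),("blue",lambda im:mask(im,105,130,120))):
    o=[]
    for im,p in F:
        m=roi(f(im),245,175,425,300)
        b=max(blobs(m,5)); o.append((p,b[1])); 
        if n in("green","yel","mark"):
            ys,xs=np.nonzero(m[b[2][1]:b[2][1]+b[2][3],b[2][0]:b[2][0]+b[2][2]])
            out.setdefault(n+"px",[]).append(np.c_[xs,ys]+np.array(b[2][:2]))
        print(n,b,end=" ")
    X,e=tri(*o); out[n]=X; print("\n ",n,X.round(4),round(e,4))
# ends of the green line (principal axis extremes) -> fan y
ends=[[],[]]
for (im,p),P in zip(F,out["greenpx"]):
    c=P.mean(0); d=np.linalg.svd(P-c)[2][0]; d=d*np.sign(d[0]); t=(P-c)@d
    ends[0].append((p,c+d*t.min()));ends[1].append((p,c+d*t.max()))
a,b=[tri(*e)[0] for e in ends]; print("green ends",a.round(4),b.round(4),"yaw",np.degrees(np.arctan2(-(b-a)[0],(b-a)[1])))
E
python3 fan2.py
```

```text
yel (np.int32(95), [287.3, 223.0], [276, 218, 23, 11]) yel (np.int32(132), [286.2, 222.1], [273, 215, 27, 15]) yel (np.int32(142), [292.5, 231.8], [281, 223, 24, 19]) 
  yel [ 0.5952 -0.0895  0.0928] 0.0003
mark (np.int32(78), [283.4, 273.6], [280, 268, 8, 12]) mark (np.int32(93), [280.4, 280.6], [277, 275, 8, 12]) mark (np.int32(95), [288.7, 285.7], [284, 280, 10, 13]) 
  mark [ 0.661  -0.0896  0.094 ] 0.0002
green (np.int32(74), [360.7, 278.2], [349, 275, 25, 8]) green (np.int32(75), [367.0, 270.0], [355, 269, 25, 3]) green (np.int32(117), [421.8, 199.2], [418, 186, 7, 26]) 
  green [0.5913 0.0196 0.1537] 0.0494
blue (np.int32(474), [366.2, 236.1], [352, 226, 29, 22]) blue (np.int32(473), [366.9, 229.1], [356, 219, 23, 22]) blue (np.int32(387), [358.7, 220.6], [346, 212, 27, 19]) 
  blue [0.5937 0.0012 0.0735] 0.0003
green ends [0.5938 0.0101 0.1619] [0.5878 0.0292 0.1466] yaw 17.348674938395522
```

```bash
cat > fan3.py <<'E'
from meas import *
F=pickle.load(open("F.pkl","rb"))
g=[];ends=[[],[]]
for (im,p),r in zip(F,[(340,262,380,295)]*2+[(340,240,400,275)]):
    m=roi(mask(im,50,85,60,40),*r); b=max(blobs(m,5)); P=np.argwhere(m>0)[:,::-1].astype(float)
    c=P.mean(0); d=np.linalg.svd(P-c)[2][0]; d*=np.sign(d[0]); t=(P-c)@d; g.append((p,c))
    ends[0].append((p,c+d*t.min()));ends[1].append((p,c+d*t.max()))
a,b=[tri(*e)[0] for e in ends]; X,e=tri(*g); print("green",X.round(4),e.round(4),a.round(4),b.round(4),"yaw",np.degrees(np.arctan2(-(b-a)[0],(b-a)[1])))
A=[]
for (im,p),r in ((F[2],(245,180,345,300)),(D[0],(240,280,345,375))):
    gr=cv2.cvtColor(im,cv2.COLOR_BGR2GRAY); pan=np.median(gr[r[3]-12:r[3],r[2]-12:r[2]])
    d=roi((gr<pan-18).astype(np.uint8)*255,*r); d=cv2.morphologyEx(d,cv2.MORPH_OPEN,np.ones((5,5)))
    e=ell(d); print("ann",pan,np.round(e[0],1),np.round(e[1],1)); A.append((p,e[0]))
C,e=tri(*A); print("dial centre on panel",C.round(4),e.round(4))
E
python3 fan3.py
```

```text
green [0.6394 0.006  0.0853] 0.0003 [ 0.6408 -0.0081  0.0854] [0.6382 0.0202 0.0847] yaw 5.256761475108367
ann 181.0 [272.6 244.3] [ 97.7 101.4]
ann 172.0 [292.2 329. ] [83.  84.3]
dial centre on panel [ 0.6225 -0.1012  0.0614] 0.0001
```

The dial centre is at about (0.6185,-0.1015,0.0675) with the fan yawed about 6.2°. That agrees with the green line, which is 105 mm to the left and on the panel plane. Next I'll slide the switch, checking IK for the dial poses first.

```bash
cat > fp.py <<'E'
from meas import *
O=np.array([.6185,-.1015,.0675]); W=np.radians(6.2)
Rf=Rot.from_euler("z",W).as_matrix()
up,left,nn=[Rf@np.array(v) for v in((.8660,0,.5),(0,1,0),(-.5,0,.8660))]
def pt(s,y,n): return O+s*up+y*left+n*nn
def ori(phi):  # tool y at phi deg ccw from up-slope
    a=np.radians(phi); ty=np.cos(a)*up+np.sin(a)*left; tz=-nn; tx=np.cross(ty,tz)
    return Rot.from_matrix(np.c_[tx,ty,tz]).as_euler("xyz",degrees=True)
def inpanel(X): d=np.array(X)-O; return np.array([d@up,d@left,d@nn])
def pan(p,px,n): # ray onto plane n above panel
    o,d=ray(p,px); return inpanel(o+d*((n-(o-O)@nn)/(d@nn)))
E
python3 - <<'E'
from fp import *
F=pickle.load(open("F.pkl","rb"))
for im,p in F:
    m=roi(mask(im,105,130,120),340,200,400,255); 
    H=cv2.cvtColor(im,cv2.COLOR_BGR2HSV)[...,2]; t=m.copy(); t[H<np.percentile(H[m>0],60)]=0
    b=max(blobs(t)); print("tab bright part",b[0],(pan(p,b[1],.025)*1e3).round(1), "whole", (pan(p,max(blobs(m))[1],.0125)*1e3).round(1))
    y=roi(mask(im,18,33,110,90),245,175,345,300); P=np.argwhere(y>0)[:,::-1]
    w=np.array([pan(p,q,.034) for q in P])[:,:2]; d=np.linalg.svd(w-w.mean(0))[2][0]; d*=np.sign(d[1]); print("yellow c",(w.mean(0)*1e3).round(1),"ang",np.degrees(np.arctan2(d[1],d[0])).round(1))
    mk=max(blobs(roi(coral(im),245,250,345,300),5))[1]; print("mark",(pan(p,mk,0)*1e3).round(1))
for phi in (198,150,100,20,-30,-80,90):
    q=solver.solve_ik(pt(0,0,.012),ori(phi)); print(phi,None if q is None else np.round(q))
q=solver.solve_ik(pt(-.05,.105,.08),ori(90));print(q)
E
```

```text
tab bright part 222 [ -7.1 108.8  25. ] whole [ -8.7 104.9  12.5]
yellow c [-6.4 21.5] ang 101.4
mark [51.1  6.6 -0. ]
tab bright part 211 [ -6.6 106.   25. ] whole [ -8.3 104.7  12.5]
yellow c [-5.3 17.1] ang 97.7
mark [50.5  6.9  0. ]
tab bright part 190 [ -7.4 105.   25. ] whole [ -9.  104.7  12.5]
yellow c [-6.2 14. ] ang 115.1
mark [50.8  7.6  0. ]
198 [ 10. -17. -35.   3. -42.  12.]
150 [ 10. -17. -35.   3. -42. -36.]
100 [ 10. -17. -35.   3. -42. -86.]
20 [  10.  -17.  -35.    3.  -42. -166.]
-30 [ 10. -17. -35.   3. -42. 144.]
-80 [ 10. -17. -35.   3. -42.  94.]
90 [ 10. -17. -35.   3. -42. -96.]
[  28.68464323  -39.48367989  -49.61351076   13.9247663   -52.61886701
 -118.28009226]
```

Run:
```python
from fp import *
e=ori(90); fingers.grip(0.0,25)
manip.movep(pt(-.045,.105,.08),e); manip.move_linear(pt(-.045,.105,.010),.08,stop_force=8)
s=readout.read_state(); print("down",(inpanel(s["tcp_pos"])*1e3).round(1),s["force"].round(1),s["grip_width"])
f0=s["force"]
hit=manip.move_linear(pt(.003,.105,.010),.03,stop_force=20)
s=readout.read_state(); print(hit,"end",(inpanel(s["tcp_pos"])*1e3).round(1),(s["force"]-f0).round(1))
p0=inpanel(s["tcp_pos"])
manip.move_linear(pt(p0[0]-.012,.105,.010),.05); manip.move_linear(pt(p0[0]-.012,.105,.08),.12)
from look import look
q,e=look((0.58,-.03,0.50),(0.61,-.06,.08)); manip.movep(q,e); manip.wait(.3); im,p=shot("wrist","sw")
m=roi(mask(im,105,130,120),330,190,410,290); print("tab",(pan(p,max(blobs(m))[1],.0125)*1e3).round(1))
cv2.imwrite("pics/sw_c.png",cv2.resize(im[180:300,240:420],None,fx=4,fy=4)); print(s["clock"],readout.read_state()["clock"])
```

```text
down [-44.5 105.   10.4] [-0.2 -0.   0.4] 8.815395995501252e-06
True end [ -7.8 104.1   8.1] [ 1.2  0.  -1.1]
tab [ 13.1 104.6  12.5]
22.3 25.0833
```

View pics/sw_c.png

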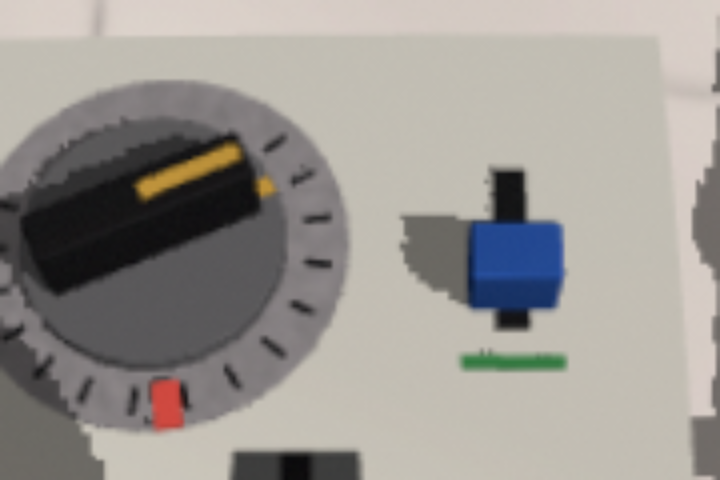

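The tab has moved about 21.4 of the 24 mm, so I'll push once more with a higher force limit.

Run:
```python
from fp import *
manip.movep(pt(-.025,.105,.08),ori(90)); manip.move_linear(pt(-.025,.105,.010),.1,stop_force=8)
hit=manip.move_linear(pt(.006,.105,.010),.03,stop_force=45)
s=readout.read_state(); print(hit,"end",(inpanel(s["tcp_pos"])*1e3).round(1),s["force"].round(1))
manip.wait(.3); s=readout.read_state(); p0=inpanel(s["tcp_pos"]); print((p0*1e3).round(1),s["force"].round(1))
manip.move_linear(pt(p0[0]-.012,.105,.012),.05); manip.move_linear(pt(p0[0]-.012,.105,.08),.12)
from look import look
q,e=look((0.58,-.03,0.50),(0.61,-.06,.08)); manip.movep(q,e); manip.wait(.3); im,p=shot("wrist","sw2")
m=roi(mask(im,105,130,120),330,190,410,290); print("tab",(pan(p,max(blobs(m))[1],.0125)*1e3).round(1)); print(readout.read_state()["clock"])
```

```text
True end [ -8.1 102.4   4.8] [0.2 1.2 1.4]
[ -8.  102.5   4.9] [0.1 0.5 0.9]
tab [ 13.1 104.7  12.5]
31.4583
```

Run:
```python
from fp import *
from look import look
F=pickle.load(open("F.pkl","rb")); L=[]
for i,c in enumerate([(0.45,0.12,0.44),(0.45,-0.22,0.44)]):
    q,e=look(c,(0.61,-.06,.08)); manip.movep(q,e); manip.wait(.3); L.append(shot("wrist"))
print(readout.read_state()["clock"])
for (a,b) in ((F[0],L[0]),(F[2],L[1])):
    for im,p in (a,b):
        m=roi(mask(im,105,130,120),330,190,410,290); c=max(blobs(m)); print(c, (pan(p,c[1],.0125)*1e3).round(1))
print("before",(inpanel(tri(*[(p,max(blobs(roi(mask(im,105,130,120),330,190,410,290)))[1]) for im,p in (F[0],F[2])])[0])*1e3).round(1))
print("after",(inpanel(tri(*[(p,max(blobs(roi(mask(im,105,130,120),330,190,410,290)))[1]) for im,p in L])[0])*1e3).round(1))
v=[cv2.resize(im[180:300,300:420],None,fx=3.3,fy=3.3) for im,p in (F[0],L[0])]
cv2.imwrite("pics/ba.png",np.hstack(v))
```

```text
33.975
(np.int32(474), [366.2, 236.1], [352, 226, 29, 22]) [ -8.7 104.9  12.5]
(np.int32(473), [361.7, 255.0], [348, 245, 28, 22]) [ 13.1 104.8  12.5]
(np.int32(387), [358.7, 220.6], [346, 212, 27, 19]) [ -9.  104.7  12.5]
(np.int32(380), [361.7, 238.5], [349, 230, 27, 18]) [ 12.9 104.2  12.5]
before [ -8.8 104.8  12.2]
after [ 12.9 104.6  11.8]
```

View pics/ba.png

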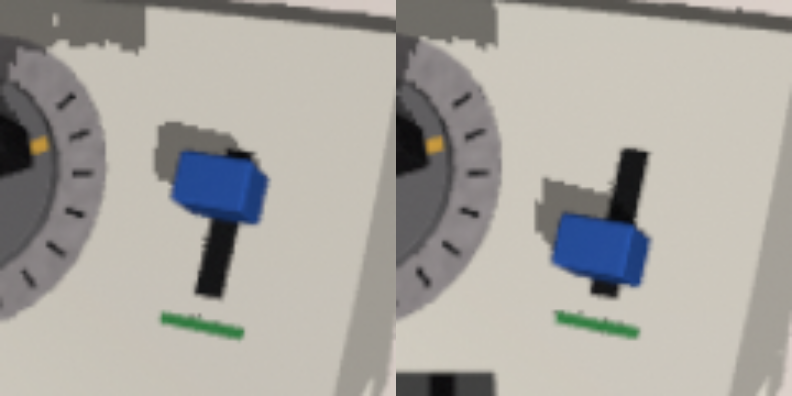

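Run:
```python
from fp import *
F=pickle.load(open("F.pkl","rb")); p=F[0][1]
for q in ((372.4,225.5),(363.3,270)): print((pan(p,q,0)*1e3).round(1))
```

```text
[-24.2 105.2  -0. ]
[ 27.7 105.9  -0. ]
```

Run:
```python
from fp import *
manip.movep(pt(-.020,.105,.07),ori(90)); manip.move_linear(pt(-.020,.105,.014),.12,stop_force=8)
f0=readout.read_state()["force"]
for t in (-.012,-.008,-.005,-.002,.001):
    h=manip.move_linear(pt(t,.105,.014),.03,stop_force=70); s=readout.read_state(); f=s["force"]-f0
    print(t,h,(inpanel(s["tcp_pos"])*1e3).round(1),"f s,y,n",[round(float(f@v),1) for v in(up,left,nn)])
    if h or np.linalg.norm(f)>55: break
manip.move_linear(pt(-.020,.105,.014),.06); manip.move_linear(pt(-.02,.105,.07),.15)
print(readout.read_state()["clock"])
```

```text
-0.012 False [-11.5 105.1  14.3] f s,y,n [-0.6, -1.5, -0.3]
-0.008 False [ -7.8 105.   14. ] f s,y,n [-0.8, -1.0, -1.5]
-0.005 False [ -7.  104.6  13.2] f s,y,n [-7.0, 0.0, 2.8]
-0.002 False [ -6.9 104.   12.2] f s,y,n [-13.6, 1.8, 8.8]
0.001 False [ -6.9 103.4  11.2] f s,y,n [-20.0, 1.5, 13.4]
38.1417
```

The force rises while the position stays fixed, so the switch is at its end stop. Now the dial.

```bash
cat > turn.py <<'E'
from fp import *
from look import look
def turn(th0,th1):
    manip.movep(pt(0,0,.09),ori(th0+90)); fingers.grip(.045,40); h=manip.move_linear(pt(0,0,.013),.1,stop_force=10); 
    s=readout.read_state(); print("down",h,(inpanel(s["tcp_pos"])*1e3).round(1))
    fingers.grip(.0,40); s=readout.read_state(); print("grip",s["grip_width"],s["force"].round(1))
    j=np.array(s["joint_positions"]); j[5]+=th1-th0; manip.move_joints(j); manip.wait(.2)
    s=readout.read_state(); print("turned",s["joint_positions"].round(1),s["force"].round(1),s["ft_torque"].round(2))
    fingers.grip(.045); manip.move_linear(pt(0,0,.09),.15)
def view():
    L=[]
    for i,c in enumerate([(0.45,-0.20,0.44),(0.47,0.06,0.45)]):
        q,e=look(c,(0.61,-.08,.08)); manip.movep(q,e); manip.wait(.3); L.append(shot("wrist"))
    pickle.dump(L,open("L.pkl","wb"))
    for im,p in L:
        c=proj(p,pt(0,0,.02)).astype(int); r=(c[0]-55,c[1]-55,c[0]+55,c[1]+70)
        print("mark",blobs(roi(coral(im),*r),5)[:2],"yel",blobs(roi(mask(im,18,33,110,90),*r),3)[:3])
    cv2.imwrite("pics/dial%d.png"%int(readout.read_state()["clock"]),np.hstack([cv2.resize(im[180:310,230:360],None,fx=3,fy=3) for im,p in L]))
    print(readout.read_state()["clock"])
if __name__=="__main__":
    turn(109,7.8); view()
E
python3 turn.py; ls pics/dial*
```

```text
down False [ 0.6 -0.1 13.5]
grip 0.01501163319416708 [-5.4 -0.1  4. ]
turned [ 10.1 -17.1 -34.6   3.  -42.5 -87.7] [ 7.2 -3.8 -3.9] [-1.35 -0.07 -0.83]
mark [(np.int32(99), [303.6, 284.9], [299, 279, 10, 13])] yel [(np.int32(154), [300.6, 253.7], [295, 240, 13, 29]), (np.int32(26), [300.8, 272.5], [298, 270, 6, 6])]
mark [(np.int32(87), [297.8, 280.6], [294, 275, 8, 12])] yel [(np.int32(147), [288.2, 245.8], [285, 232, 7, 28]), (np.int32(29), [295.9, 267.4], [294, 265, 5, 6])]
47.0917
pics/dial47.png
```

```bash
cat > ang.py <<'E'
from fp import *
L=pickle.load(open("L.pkl","rb"))
def big(m,c,k): 
    B=[b for b in blobs(m,5)]; return B[k][1]
obs={"mark":[],"yel":[],"tip":[]}
for im,p in L:
    c=proj(p,pt(0,0,.02)).astype(int); r=(c[0]-55,c[1]-55,c[0]+55,c[1]+70)
    y=blobs(roi(mask(im,18,33,110,90),*r),3); obs["mark"].append((p,blobs(roi(coral(im),*r),5)[0][1])); obs["yel"].append((p,y[0][1])); obs["tip"].append((p,y[1][1]))
    t=pan(p,y[1][1],.008); mk=pan(p,obs["mark"][-1][1],0); print("tip",(t*1e3).round(1),np.degrees(np.arctan2(t[1],t[0])).round(2),"mark",(mk*1e3).round(1),np.degrees(np.arctan2(mk[1],mk[0])).round(2))
    P=np.argwhere(roi(mask(im,18,33,110,90),*r)>0)[:,::-1]; P=P[np.linalg.norm(P-np.array(y[0][1]),axis=1)<20]
    w=np.array([pan(p,q,.034) for q in P])[:,:2]; d=np.linalg.svd(w-w.mean(0))[2][0]; d*=np.sign(d[0]); print(" line",(w.mean(0)*1e3).round(1),"dir",np.degrees(np.arctan2(d[1],d[0])).round(2))
for k,o in obs.items(): X,e=tri(*o); print(k,(inpanel(X)*1e3).round(1),(e*1e3).round(2))
E
python3 ang.py
```

```text
tip [36.2  4.9  8. ] 7.66 mark [50.6  7.7 -0. ] 8.61
 line [18.5  1.8] dir 2.88
tip [36.6  5.   8. ] 7.86 mark [50.7  7.1 -0. ] 7.95
 line [17.1  2.5] dir 7.56
mark [50.7  7.5  0.9] 0.07
yel [16.8  2.2 33.3] 0.29
tip [36.4  4.9  7.6] 0.18
```

View pics/dial47.png

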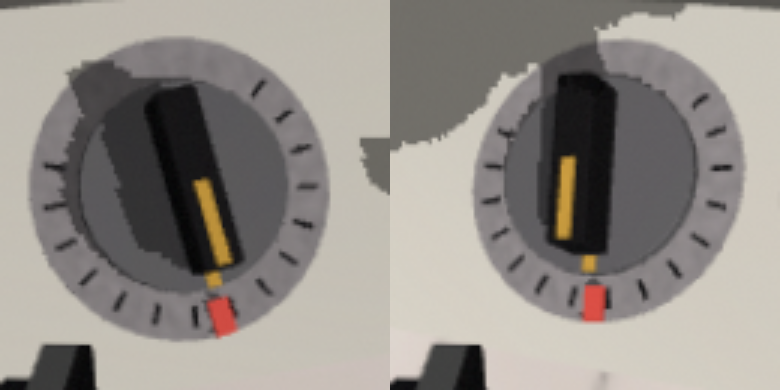

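The pointer tip (about 7.7°) and the mark (about 8.3°) agree within a degree. A last check on the cup, then hand in.

Run:
```python
from h import *
o=[]
for n,x0,y0,x1,y1 in(("scene",300,190,440,300),("side",240,240,380,350)):
    im,p=shot(n,n+"_end"); m=mask(im,45,85); k=np.zeros_like(m);k[y0:y1,x0:x1]=m[y0:y1,x0:x1]; b=max(blobs(k)); print(b); o.append((p,b[1]))
X,e=tri(*o); print(X.round(4),e.round(4)); s=readout.read_state(); print(s["clock"],s["tcp_pos"])
if np.hypot(X[0]-.5855,X[1]-.1712)<.012: print(workorder.finish_job())
```

```text
(np.int32(756), [379.9, 255.2], [369, 236, 24, 42])
(np.int32(917), [286.8, 310.4], [276, 288, 23, 46])
[0.5837 0.1685 0.0609] 0.0009
47.1917 [0.55256881 0.01245999 0.31759667]
the job is handed in; nothing more can be done
None
```

The job is handed in at 47 s: the cup stands upright in the coral ring, the switch is against its upper stop (measured travel 21.7 mm against the stated 24), and the dial pointer is within about 1° of the mark.

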